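Reverse the row of stirring rods onto the black stand

TASK

Move the four stirring rods from the white stand to the black stand in reverse order: the rod nearest the purple end of the white stand goes into the notches farthest from the purple end of the black stand, and so on along the row. Lay each rod straight across the gap, one end in a notch of each rail with its coloured grip between the rails, and let go. The coloured tags on the white stand show where each rod lay.

Things in the scene. Friction and masses are not known exactly. Their poses are not given: they have to be found in the camera images.
- white_stand: White rod stand, fixed. Two rails along its y axis at x = +-58 mm (10 mm thick, tops 70 mm up). Notch pairs at y = -72, -24, 24, 72 mm (V, 24 wide, 17 deep) hold rods lying along x, axis 57 mm up; between the rails only a 10 mm base. End bars (24 mm high) at y = +-98 mm, the +y end purple. Origin at bench level under the middle of the rails; x roughly away from the robot, z up.
- black_stand: Black rod stand, fixed, empty at the start, without tags; otherwise the same: rails at x = +-58 mm, notch pairs at y = -72, -24, 24, 72 mm, a seated rod's axis 57 mm above the bench, purple at its +y end. Origin at bench level under the middle of the rails; x roughly away from the robot, z up.
- rod_red: Stirring rod with a red grip: a straight steel shaft, 170 mm long and 8 mm thick, with a round red plastic grip 50 mm long and 16 mm thick round its middle; about 60 g. Origin at the middle of the rod, on its axis; x along the rod, both ends alike. It starts in a notch pair of the white stand.
- rod_yellow: Stirring rod with a yellow grip: a straight steel shaft, 170 mm long and 8 mm thick, with a round yellow plastic grip 50 mm long and 16 mm thick round its middle; about 60 g. Origin at the middle of the rod, on its axis; x along the rod, both ends alike. It starts in a notch pair of the white stand.
- rod_green: Stirring rod with a green grip: a straight steel shaft, 170 mm long and 8 mm thick, with a round green plastic grip 50 mm long and 16 mm thick round its middle; about 60 g. Origin at the middle of the rod, on its axis; x along the rod, both ends alike. It starts in a notch pair of the white stand.
- rod_blue: Stirring rod with a blue grip: a straight steel shaft, 170 mm long and 8 mm thick, with a round blue plastic grip 50 mm long and 16 mm thick round its middle; about 60 g. Origin at the middle of the rod, on its axis; x along the rod, both ends alike. It starts in a notch pair of the white stand.
- tag_red: Flat red tag, 18 x 32 x 5 mm, fixed on the base of the white stand between its rails, at x = -42 mm, straight under the notch pair where the red rod lies at the start; it only shows that rod's old place. Origin at the middle of its underside.
- tag_yellow: Flat yellow tag, 18 x 32 x 5 mm, fixed on the base of the white stand between its rails, at x = -42 mm, straight under the notch pair where the yellow rod lies at the start; it only shows that rod's old place. Origin at the middle of its underside.
- tag_green: Flat green tag, 18 x 32 x 5 mm, fixed on the base of the white stand between its rails, at x = -42 mm, straight under the notch pair where the green rod lies at the start; it only shows that rod's old place. Origin at the middle of its underside.
- tag_blue: Flat blue tag, 18 x 32 x 5 mm, fixed on the base of the white stand between its rails, at x = -42 mm, straight under the notch pair where the blue rod lies at the start; it only shows that rod's old place. Origin at the middle of its underside.

How it is judged:
At the end, for the whole second after the job is handed in: Each rod rests, borne by the black stand, in the notch pair whose y is minus that of its tag's pair on the white stand (within 8 mm), axis within 6 mm of the seated height and 0.1 rad of square to the rails, its middle within 30 mm of midway between the rails; all at rest (((y of tag_red in the frame of white_stand between -0.087 and -0.057 m and y of rod_red in the frame of black_stand between 0.064 and 0.08 m) or (y of tag_red in the frame of white_stand between -0.039 and -0.009 m and y of rod_red in the frame of black_stand between 0.016 and 0.032 m) or (y of tag_red in the frame of white_stand between 0.009 and 0.039 m and y of rod_red in the frame of black_stand between -0.032 and -0.016 m) or (y of tag_red in the frame of white_stand between 0.057 and 0.087 m and y of rod_red in the frame of black_stand between -0.08 and -0.064 m)) and x of rod_red in the frame of black_stand between -0.03 and 0.03 m and z of rod_red in the frame of black_stand between 0.051 and 0.063 m and angle between the x axis of each of rod_red, rod_yellow, rod_green, rod_blue and the x axis of black_stand, either way round below 0.1 rad and linear speed of each of rod_red, rod_yellow, rod_green, rod_blue below 0.02 m/s and contact force between each of rod_red, rod_yellow, rod_green, rod_blue and black_stand above 0.1 N and ((y of tag_yellow in the frame of white_stand between -0.087 and -0.057 m and y of rod_yellow in the frame of black_stand between 0.064 and 0.08 m) or (y of tag_yellow in the frame of white_stand between -0.039 and -0.009 m and y of rod_yellow in the frame of black_stand between 0.016 and 0.032 m) or (y of tag_yellow in the frame of white_stand between 0.009 and 0.039 m and y of rod_yellow in the frame of black_stand between -0.032 and -0.016 m) or (y of tag_yellow in the frame of white_stand between 0.057 and 0.087 m and y of rod_yellow in the frame of black_stand between -0.08 and -0.064 m)) and x of rod_yellow in the frame of black_stand between -0.03 and 0.03 m and z of rod_yellow in the frame of black_stand between 0.051 and 0.063 m and ((y of tag_green in the frame of white_stand between -0.087 and -0.057 m and y of rod_green in the frame of black_stand between 0.064 and 0.08 m) or (y of tag_green in the frame of white_stand between -0.039 and -0.009 m and y of rod_green in the frame of black_stand between 0.016 and 0.032 m) or (y of tag_green in the frame of white_stand between 0.009 and 0.039 m and y of rod_green in the frame of black_stand between -0.032 and -0.016 m) or (y of tag_green in the frame of white_stand between 0.057 and 0.087 m and y of rod_green in the frame of black_stand between -0.08 and -0.064 m)) and x of rod_green in the frame of black_stand between -0.03 and 0.03 m and z of rod_green in the frame of black_stand between 0.051 and 0.063 m and ((y of tag_blue in the frame of white_stand between -0.087 and -0.057 m and y of rod_blue in the frame of black_stand between 0.064 and 0.08 m) or (y of tag_blue in the frame of white_stand between -0.039 and -0.009 m and y of rod_blue in the frame of black_stand between 0.016 and 0.032 m) or (y of tag_blue in the frame of white_stand between 0.009 and 0.039 m and y of rod_blue in the frame of black_stand between -0.032 and -0.016 m) or (y of tag_blue in the frame of white_stand between 0.057 and 0.087 m and y of rod_blue in the frame of black_stand between -0.08 and -0.064 m)) and x of rod_blue in the frame of black_stand between -0.03 and 0.03 m and z of rod_blue in the frame of black_stand between 0.051 and 0.063 m); the robot touches nothing.
It also fails if it takes over 112 s, if anything falls off the work surface, if the arm or the gripper's body presses on something with over 40 N, if the wrist force passes 120 N, or if a joint passes its speed limit or range.

ROBOT

A 6-joint arm with a two-finger parallel gripper is mounted at the origin on a cart in front of the work surface, level with it; the furniture and walls round the work are solid. World frame = base frame: x ahead of the robot, y to its left, z up, the work surface at z = 0. Lengths are in m, angles in rad, forces in N, time in s.
With the tool pointing down it reaches from about 0.3 to 0.95 m from the base axis. Payload 3.1 kg.
Tool frame: the origin (TCP) lies at the very end of the fingers, on their centre line; the grasp point (between the pads) lies 19 mm behind it (grasp_offset is the distance from the TCP to the grasp point, in m); z points along the fingers, y is the line along which they close (so a half turn about z gives the same grasp; the last joint's range is limited). The gripper opens to 85 mm and grips with 20 to 120 N. Pads are 22 mm wide; open, the fingers measure 114 mm over their backs; the gripper's body (76 mm by 85 mm) begins 54 mm behind the grasp point. The pads swing forward as they close: fully open they stand 13 mm farther back than shut.
Start: joints at [1.221, 0.308, 1.634, -0, 1.2, -0.07], TCP at [0.173, 0.601, 0.231] pointing down, gripper open.
Joint ranges: [-3.06, 3.06], [-0.79, 1.96], [0.05, 2.63], [-1.19, 4.34], [0.05, 2.64], [-2.94, 2.94]. Speed limits (rad/s): [2.79, 2.79, 3.14, 3.14, 3.14, 3.14].

INTERFACE

Orientations are given as a unit quaternion [x, y, z, w].
In Python, from cell import * gives the robot as it stands.
- The arm moves only by the shell command python3 -m pendant 'ROWS'. ROWS is JSON, a list of rows, each an object of numbers: "dx", "dy", "dz": the shift along the world's x, y, z scaled (see below); "ax", "ay", "az": the turn, a rotation vector about the world's x, y, z scaled (see below); "hand": the closure, from -1 (fully open) to 1 (shut). A call has 1 to 8 rows; each row is the pose to reach, as a shift and turn from the pose commanded when the call began; what a row does not reach only later rows make up. The controller multiplies each number of a shift by 50 cm and each number of a turn by pi/4 rad. A row lasts 1/12 s, in which the tool goes at most 41.7 mm and 7.16 degrees, less where a joint would pass 70% of its speed; a pose out of reach is approached as far as the arm can. A call with a number of a shift or a turn outside -1 to 1 is refused whole. A call with a gripper value outside its range is refused whole. The fingers move at their own pace and stop on an object; the grip force is fixed at half the most. Time passes only in rows, so rows that repeat a pose let the fingers close. It gives the time, the measured TCP pose, the force, the opening and the grip force at its end, in the units of the state.
- read_state(): the state, without advancing time (a new reading comes with each control period).
- snapshot(name): name is "scene" or "top" or "wrist"; returns a dict with "pixels" (480x640x3 uint8, blue, green, red), "depth" (480x640 float32, m along the optical axis (not along the pixel's ray), 0 where there is no reading), "mtx" (3x3 intrinsics, pixels), "R" (3x3) and "t" (3): a world point X has camera coordinates R X + t; the wrist camera has in their place "tool_from_camera" (4x4, takes a point from camera to tool coordinates, whose origin is the TCP and whose axes are the flange's). Camera axes: x right, y down, z forward; pixel columns grow to the right and rows downward; lengths in m; the calibration is good to about 2 mm. The wrist camera is an equidistant fisheye: a pixel r from the principal point sees the ray r / f radians off the axis. A picture is of the moment at which its call begins: read the wrist's pose just before it.
- close_job(): hands the job in; it is judged then, once.
The state is a dict: "t": time; "q": joint angles; "qvel": joint speeds; "effort": joint torques, N m; "tool_pos": TCP position; "eef_rot": TCP orientation; "force": force on the tool from outside, world axes, zero at the start; "moment": the same for the moment, N m; "grip_width": opening from 0.0 (shut) to 1.0 (fully open); "finger_force": force on a finger pad.
Only numpy, scipy, OpenCV 4.12 (cv2) and the standard library are available. Lean on these libraries where they do the work, as an engineer would, in place of code of your own. Each camera call takes 0.05 s, during which the arm holds its last target. There are 200 camera calls.

## Working session

There is one attempt and no reset: what is moved stays moved. The work goes in short steps, Python scripts to look and compute and a shell command to move; the robot and the scene stay as the last step left them, time stands still between calls to the robot, and variables do not carry over. Pictures are saved under pics/ and viewed, at most 14 in all, crops included, and the job is handed in when it is done.

```bash
mkdir -p pics; ls
python3 - <<'E'
from cell import *
import cv2
for n in ("scene","top"):
    s=snapshot(n); cv2.imwrite(f"pics/{n}0.png",s["pixels"]); print(n,s["mtx"].tolist(),s["R"],s["t"])
s=read_state(); print(s)
E
```

```text
pics
scene [[448.7832743172412, 0.0, 326.93761957285096], [0.0, 448.7832743172412, 235.16647838413346], [0.0, 0.0, 1.0]] [[-0.4166084  -0.9090374   0.00940496]
 [-0.63463386  0.28341178 -0.71896983]
 [ 0.65090499 -0.30549758 -0.69497765]] [0.0648755  0.42422273 0.51827025]
top [[509.704667377539, 0.0, 327.6019820242371], [0.0, 509.704667377539, 248.11631814052248], [0.0, 0.0, 1.0]] [[ 0.01842948 -0.99979955  0.00782428]
 [-0.9981221  -0.01885466 -0.05828188]
 [ 0.05841772 -0.00673549 -0.9982695 ]] [-0.16274175  0.49080258  0.97664236]
{'t': 0.1, 'q': array([ 1.22132230e+00,  3.08953393e-01,  1.63507384e+00, -1.41663662e-06,
        1.19969611e+00, -6.96901040e-02]), 'qvel': array([ 0.00086021, -0.00140604, -0.00281471, -0.00091887,  0.0012116 ,
       -0.00032825]), 'effort': array([-2.91669548e-04, -4.16402400e+01, -2.77645648e+01, -2.70427904e-05,
        3.99593002e-03, -1.57896898e-05]), 'tool_pos': array([0.17235427, 0.59998055, 0.23013288]), 'eef_rot': array([ 1.39435796e-01,  9.90230541e-01, -1.04217396e-03, -2.21001606e-04]), 'force': array([-0.1859451 ,  0.62394389,  0.20951319]), 'moment': array([-0.00535222, -0.00298763,  0.01399174]), 'finger_force': 0.0, 'grip_width': 1.001336860234739}
```

View pics/top0.png

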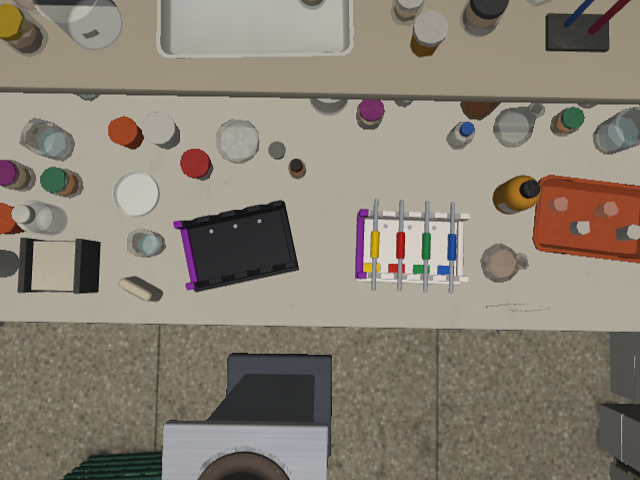

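View pics/scene0.png

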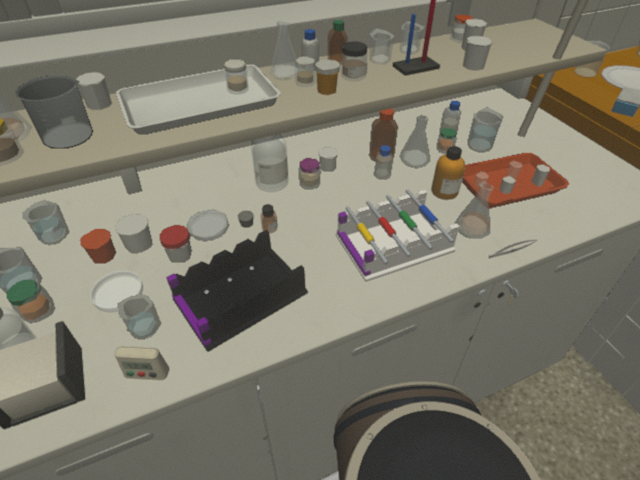

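The top view shows the white stand around (412,248) with rods in the order yellow, red, green, blue from the purple end at (362,245). The black stand is around (240,247), slightly turned, with its purple end at (187,258). Next I measure rod and rail positions.

```bash
cat > h.py <<'E'
from cell import *
import cv2, numpy as np
def rays(s,uv):
    uv=np.atleast_2d(uv).astype(float); d=np.c_[uv,np.ones(len(uv))]@np.linalg.inv(s["mtx"]).T
    return -s["R"].T@s["t"], d@s["R"]
def plane(s,uv,z):
    c,d=rays(s,uv); return c+d*((z-c[2])/d[:,2])[:,None]
def cloud(s):
    v,u=np.mgrid[:480,:640]; c,d=rays(s,np.c_[u.ravel(),v.ravel()])
    return (c+d*s["depth"].reshape(-1,1)).reshape(480,640,3)
HUE={"yellow":(22,35),"red":(0,6),"green":(50,80),"blue":(105,125),"purple":(138,165)}
def mask(s,c,z=None):
    hsv=cv2.cvtColor(s["pixels"],cv2.COLOR_BGR2HSV); a,b=HUE[c]
    return cv2.inRange(hsv,(a,130,60),(b,255,255))
E
python3 - <<'E'
from h import *
s=snapshot("top"); P=cloud(s)
for c in ("yellow","red","green","blue"):
    m=mask(s,c); m[:, :350]=0; m[:,480:]=0; m[:195]=0; m[300:]=0
    n,l,st,ce=cv2.connectedComponentsWithStats(m)
    for i in range(1,n):
        if st[i,4]>15:
            z=np.median(P[...,2][l==i]); print(c,st[i].tolist(),ce[i].round(1),"z",z.round(3),"plane.057/.060",plane(s,ce[i],.06 if st[i,3]>15 else .015)[0].round(4))
m=mask(s,"purple"); n,l,st,ce=cv2.connectedComponentsWithStats(m)
for i in range(1,n):
    if st[i,4]>60: print("purple",st[i].tolist(),ce[i], np.median(P[...,2][l==i]))
# white rods ends: steel points z .05-.07 outside the grips
R=P[195:300,170:310]; z=R[...,2]
print("black heights rows"); 
sel=(z>.06)&(z<.08); q=R[sel]; print(len(q),q[:,:2].min(0),q[:,:2].max(0),np.median(q[:,2]))
v=np.where(sel,255,0).astype(np.uint8); cv2.imwrite("pics/blk.png",cv2.resize(v,None,fx=5,fy=5,interpolation=0))
cv2.imwrite("pics/blkrgb.png",cv2.convertScaleAbs(cv2.resize(s["pixels"][190:300,170:310],None,fx=5,fy=5,interpolation=cv2.INTER_CUBIC),alpha=3))
E
```

```text
yellow [371, 231, 8, 27, 209] [374.5 244.2] z 0.063 plane.057/.060 [ 0.5001 -0.2404  0.06  ]
yellow [364, 263, 8, 9, 72] [367.5 267. ] z 0.015 plane.057/.060 [ 0.4585 -0.2317  0.015 ]
yellow [376, 263, 4, 9, 33] [377.5 267.4] z 0.014 plane.057/.060 [ 0.4581 -0.2511  0.015 ]
red [397, 232, 8, 27, 200] [400.4 244.6] z 0.063 plane.057/.060 [ 0.5003 -0.2885  0.06  ]
red [389, 264, 9, 9, 77] [393.1 267.8] z 0.014 plane.057/.060 [ 0.4579 -0.2816  0.015 ]
red [402, 264, 3, 9, 25] [403.  268.3] z 0.015 plane.057/.060 [ 0.4572 -0.3007  0.015 ]
green [422, 233, 9, 26, 183] [426.  245.6] z 0.063 plane.057/.060 [ 0.4993 -0.3362  0.06  ]
green [413, 265, 11, 8, 75] [418.1 268.5] z 0.014 plane.057/.060 [ 0.4575 -0.3301  0.015 ]
blue [448, 234, 8, 26, 196] [451.7 246.9] z 0.063 plane.057/.060 [ 0.4977 -0.384   0.06  ]
blue [438, 266, 11, 8, 88] [443.  269.5] z 0.014 plane.057/.060 [ 0.4564 -0.3786  0.015 ]
purple [360, 100, 24, 20, 376] [370.90159574 109.30585106] 0.05896298940188072
purple [0, 160, 16, 26, 328] [  6.41768293 172.32926829] 0.06091376514317487
purple [356, 218, 10, 60, 414] [359.78743961 248.81884058] 0.02369426949490594
purple [181, 228, 18, 62, 426] [189.13380282 259.32159624] 0.02339099329820038
black heights rows
917 [ 0.41085794 -0.09354137] [0.57871106 0.1325331 ] 0.06598056853715739
```

View pics/blk.png

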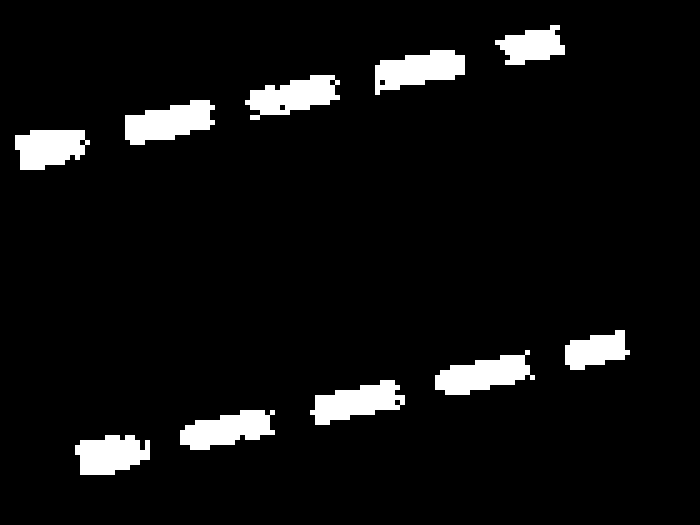

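View pics/blkrgb.png

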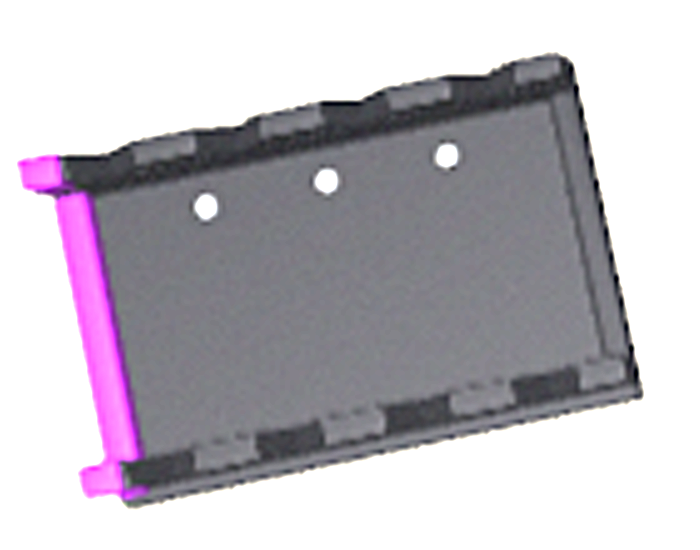

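The masks show clean rail tops: three full blocks between notches on each rail. I use their centres to fit the black stand's pose.

```bash
cat > m.py <<'E'
from h import *
from scipy.spatial.transform import Rotation as Ro
s=snapshot("top"); P=cloud(s); z=P[...,2]
m=((z>.064)&(z<.08)).astype(np.uint8); m[:195]=0;m[300:]=0;m[:,:170]=0;m[:,310:]=0
m=cv2.morphologyEx(m,cv2.MORPH_OPEN,np.ones((2,2)))
n,l,st,ce=cv2.connectedComponentsWithStats(m)
c=[ce[i] for i in range(1,n) if st[i,4]>12]; W=plane(s,c,.07)[:,:2]; W=W[np.argsort(-W[:,1])]
print(W.round(4))
f=W[W[:,0]>W[:,0].mean()+ (W[:,1]-W[:,1].mean())*0]  # split by rail below
d=np.array([np.sin(.2),1]); 
r=W[:,0]+0.2*(W[:,1]-W[:,1].mean()); far=W[r>r.mean()]; near=W[r<=r.mean()]
print(len(far),len(near))
F=far[1:4]; N=near[1:4]; A=np.r_[F,N]
B=np.array([[.058,.048],[.058,0],[.058,-.048],[-.058,.048],[-.058,0],[-.058,-.048]])
a,b=A-A.mean(0),B-B.mean(0); yaw=np.arctan2((b[:,0]*a[:,1]-b[:,1]*a[:,0]).sum(),(a*b).sum())
Rm=np.array([[np.cos(yaw),-np.sin(yaw)],[np.sin(yaw),np.cos(yaw)]])
print("origin",A.mean(0),"yaw",yaw); print("res mm",((a-b@Rm.T)*1e3).round(1))
for c,y in zip(("yellow","red","green","blue"),(-.072,-.024,.024,.072)): print(c,(A.mean(0)+Rm@[0,y]).round(4))
st=read_state(); M=Ro.from_quat(st["eef_rot"]).as_matrix(); print("tool y dir angle",np.arctan2(M[1,1],M[0,1])-np.pi/2, st["tool_pos"])
E
python3 m.py
```

```text
[[ 0.5278  0.1209]
 [ 0.4155  0.0941]
 [ 0.5375  0.0773]
 [ 0.4258  0.0505]
 [ 0.5495  0.0289]
 [ 0.4362  0.0033]
 [ 0.5603 -0.0192]
 [ 0.4471 -0.0425]
 [ 0.5703 -0.0589]
 [ 0.4577 -0.085 ]]
5 5
origin [0.49272872 0.0163677 ] yaw 0.2229288160801863
res mm [[-1.1  1.2]
 [ 0.2 -0.3]
 [ 0.4 -1.6]
 [ 0.2  0.1]
 [ 0.1 -0.3]
 [ 0.3  0.8]]
yellow [ 0.5086 -0.0539]
red [ 0.498 -0.007]
green [0.4874 0.0398]
blue [0.4768 0.0866]
tool y dir angle -0.2797752699905094 [0.17245271 0.60020628 0.23047781]
```

```bash
python3 -m pendant '[{"dx":0.08,"dy":-0.2,"az":0.336,"hand":0.15},{"dx":0.16,"dy":-0.4,"az":0.336,"hand":0.15},{"dx":0.24,"dy":-0.6,"az":0.336,"hand":0.15},{"dx":0.32,"dy":-0.8,"az":0.336,"hand":0.15},{"dx":0.32,"dy":-0.8,"az":0.336,"hand":0.15},{"dx":0.32,"dy":-0.8,"az":0.336,"hand":0.15},{"dx":0.32,"dy":-0.8,"az":0.336,"hand":0.15},{"dx":0.32,"dy":-0.8,"az":0.336,"hand":0.15}]'
```

```text
invalid input at $[0]: expected keys dx, dy, dz, ax, ay, az, hand
```

```bash
python3 -m pendant '[{"dx":0.32,"dy":-0.8,"dz":0,"ax":0,"ay":0,"az":0.336,"hand":0.15},{"dx":0.32,"dy":-0.8,"dz":0,"ax":0,"ay":0,"az":0.336,"hand":0.15},{"dx":0.32,"dy":-0.8,"dz":0,"ax":0,"ay":0,"az":0.336,"hand":0.15},{"dx":0.32,"dy":-0.8,"dz":0,"ax":0,"ay":0,"az":0.336,"hand":0.15},{"dx":0.32,"dy":-0.8,"dz":0,"ax":0,"ay":0,"az":0.336,"hand":0.15},{"dx":0.32,"dy":-0.8,"dz":0,"ax":0,"ay":0,"az":0.336,"hand":0.15},{"dx":0.32,"dy":-0.8,"dz":0,"ax":0,"ay":0,"az":0.336,"hand":0.15},{"dx":0.32,"dy":-0.8,"dz":0,"ax":0,"ay":0,"az":0.336,"hand":0.15}]'
```

```text
t: 0.87
tool_pos: [0.2965, 0.2893, 0.2312]
eef_rot: [0.007, 1.0, 0.0, 0.0]
force: [1.2, 0.2, 0.9]
grip_width: 0.426
finger_force: 0.0
```

```bash
python3 -m pendant '[{"dx":0.25,"dy":-0.62,"dz":0,"ax":0,"ay":0,"az":0,"hand":0.15},{"dx":0.25,"dy":-0.62,"dz":0,"ax":0,"ay":0,"az":0,"hand":0.15},{"dx":0.25,"dy":-0.62,"dz":0,"ax":0,"ay":0,"az":0,"hand":0.15},{"dx":0.25,"dy":-0.62,"dz":0,"ax":0,"ay":0,"az":0,"hand":0.15},{"dx":0.25,"dy":-0.62,"dz":0,"ax":0,"ay":0,"az":0,"hand":0.15},{"dx":0.25,"dy":-0.62,"dz":0,"ax":0,"ay":0,"az":0,"hand":0.15},{"dx":0.25,"dy":-0.62,"dz":0,"ax":0,"ay":0,"az":0,"hand":0.15},{"dx":0.25,"dy":-0.62,"dz":0,"ax":0,"ay":0,"az":0,"hand":0.15}]'; python3 -m pendant '[{"dx":0.1,"dy":-0.36,"dz":-0.1,"ax":0,"ay":0,"az":0,"hand":0.15},{"dx":0.1,"dy":-0.36,"dz":-0.1,"ax":0,"ay":0,"az":0,"hand":0.15},{"dx":0.1,"dy":-0.36,"dz":-0.1,"ax":0,"ay":0,"az":0,"hand":0.15},{"dx":0.1,"dy":-0.36,"dz":-0.1,"ax":0,"ay":0,"az":0,"hand":0.15},{"dx":0.1,"dy":-0.36,"dz":-0.1,"ax":0,"ay":0,"az":0,"hand":0.15},{"dx":0.1,"dy":-0.36,"dz":-0.1,"ax":0,"ay":0,"az":0,"hand":0.15},{"dx":0.1,"dy":-0.36,"dz":-0.1,"ax":0,"ay":0,"az":0,"hand":0.15},{"dx":0.1,"dy":-0.36,"dz":-0.1,"ax":0,"ay":0,"az":0,"hand":0.15}]'
```

```text
t: 1.53
tool_pos: [0.4213, -0.0201, 0.2315]
eef_rot: [0.008, 1.0, 0.0, 0.0]
force: [0.9, 1.5, 0.0]
grip_width: 0.425
finger_force: 0.0
t: 2.2
tool_pos: [0.4705, -0.1973, 0.181]
eef_rot: [0.008, 1.0, 0.001, -0.001]
force: [0.0, 0.6, 0.7]
grip_width: 0.426
finger_force: 0.0
```

```bash
python3 -m pendant '[{"dx":0.059,"dy":-0.086,"dz":-0.12,"ax":0,"ay":0,"az":0,"hand":0.15},{"dx":0.059,"dy":-0.086,"dz":-0.12,"ax":0,"ay":0,"az":0,"hand":0.15},{"dx":0.059,"dy":-0.086,"dz":-0.12,"ax":0,"ay":0,"az":0,"hand":0.15},{"dx":0.059,"dy":-0.086,"dz":-0.12,"ax":0,"ay":0,"az":0,"hand":0.15},{"dx":0.059,"dy":-0.086,"dz":-0.12,"ax":0,"ay":0,"az":0,"hand":0.15},{"dx":0.059,"dy":-0.086,"dz":-0.12,"ax":0,"ay":0,"az":0,"hand":0.15}]'
python3 - <<'E'
from h import *
print(read_state()["tool_pos"]); s=snapshot("wrist"); cv2.imwrite("pics/w1.png",s["pixels"]); print(s["mtx"],s["tool_from_camera"])
E
```

```text
t: 2.7
tool_pos: [0.5013, -0.2401, 0.1233]
eef_rot: [0.007, 1.0, -0.001, 0.001]
force: [-0.4, -0.8, 0.3]
grip_width: 0.426
finger_force: 0.0
[ 0.50126688 -0.24007792  0.12326097]
[[371.64829954   0.         325.37149721]
 [  0.         371.64829954 236.18693137]
 [  0.           0.           1.        ]] [[ 4.55236019e-05 -9.55016959e-01 -2.96551185e-01  7.65192308e-02]
 [ 9.99999945e-01  1.40753041e-04 -2.99772676e-04 -1.55544803e-04]
 [ 3.28028470e-04 -2.96551155e-01  9.55016913e-01 -1.41564120e-01]
 [ 0.00000000e+00  0.00000000e+00  0.00000000e+00  1.00000000e+00]]
```

View pics/w1.png

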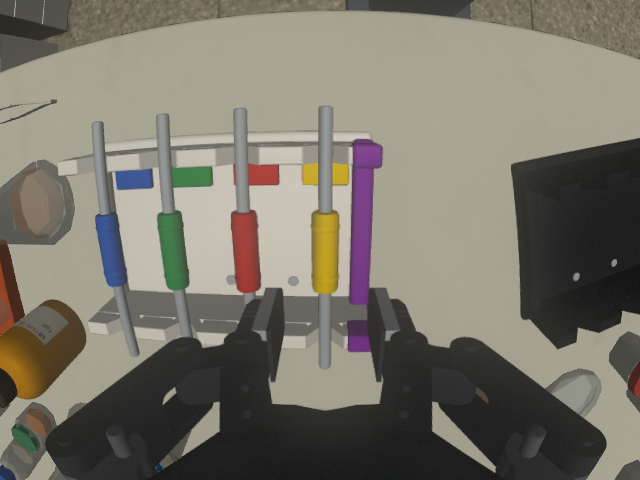

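The yellow grip (325,250) lies centred between the fingers (inner faces at 283 and 370), so I descend and grasp.

```bash
python3 -m pendant '[{"dx":0,"dy":0,"dz":-0.06,"ax":0,"ay":0,"az":0,"hand":0.15},{"dx":0,"dy":0,"dz":-0.12,"ax":0,"ay":0,"az":0,"hand":0.15},{"dx":0,"dy":0,"dz":-0.175,"ax":0,"ay":0,"az":0,"hand":0.15},{"dx":0,"dy":0,"dz":-0.175,"ax":0,"ay":0,"az":0,"hand":0.15},{"dx":0,"dy":0,"dz":-0.175,"ax":0,"ay":0,"az":0,"hand":0.15},{"dx":0,"dy":0,"dz":-0.175,"ax":0,"ay":0,"az":0,"hand":0.15}]'; python3 -m pendant '[{"dx":0,"dy":0,"dz":0,"ax":0,"ay":0,"az":0,"hand":1},{"dx":0,"dy":0,"dz":0,"ax":0,"ay":0,"az":0,"hand":1},{"dx":0,"dy":0,"dz":0,"ax":0,"ay":0,"az":0,"hand":1},{"dx":0,"dy":0,"dz":0,"ax":0,"ay":0,"az":0,"hand":1},{"dx":0,"dy":0,"dz":0,"ax":0,"ay":0,"az":0,"hand":1},{"dx":0,"dy":0,"dz":0,"ax":0,"ay":0,"az":0,"hand":1},{"dx":0,"dy":0,"dz":0,"ax":0,"ay":0,"az":0,"hand":1},{"dx":0,"dy":0,"dz":0,"ax":0,"ay":0,"az":0,"hand":1}]'
```

```text
t: 3.25
tool_pos: [0.5021, -0.2415, 0.0362]
eef_rot: [0.008, 1.0, -0.001, 0.002]
force: [-0.3, -0.3, 0.6]
grip_width: 0.423
finger_force: 0.0
t: 3.92
tool_pos: [0.5025, -0.2407, 0.0364]
eef_rot: [0.009, 1.0, 0.0, 0.002]
force: [0.4, 4.9, 7.0]
grip_width: 0.168
finger_force: 58.4
```

```bash
python3 -m pendant '[{"dx":0,"dy":0,"dz":0.06,"ax":0,"ay":0,"az":0,"hand":1},{"dx":0,"dy":0,"dz":0.12,"ax":0,"ay":0,"az":0,"hand":1},{"dx":0,"dy":0,"dz":0.18,"ax":0,"ay":0,"az":0,"hand":1},{"dx":0.003,"dy":0.07,"dz":0.18,"ax":0,"ay":0,"az":0.1,"hand":1},{"dx":0.006,"dy":0.14,"dz":0.18,"ax":0,"ay":0,"az":0.2,"hand":1},{"dx":0.009,"dy":0.21,"dz":0.18,"ax":0,"ay":0,"az":0.304,"hand":1},{"dx":0.012,"dy":0.28,"dz":0.18,"ax":0,"ay":0,"az":0.304,"hand":1},{"dx":0.015,"dy":0.34,"dz":0.18,"ax":0,"ay":0,"az":0.304,"hand":1}]'; python3 -m pendant '[{"dx":0.002,"dy":0.034,"dz":0,"ax":0,"ay":0,"az":0,"hand":1},{"dx":0.002,"dy":0.034,"dz":0,"ax":0,"ay":0,"az":0,"hand":1},{"dx":0.002,"dy":0.034,"dz":0,"ax":0,"ay":0,"az":0,"hand":1},{"dx":0.002,"dy":0.034,"dz":0,"ax":0,"ay":0,"az":0,"hand":1},{"dx":0.002,"dy":0.034,"dz":0,"ax":0,"ay":0,"az":0,"hand":1}]'
python3 - <<'E'
from h import *
from scipy.spatial.transform import Rotation as Ro
st=read_state(); M=Ro.from_quat(st["eef_rot"]).as_matrix(); print(st["tool_pos"],np.arctan2(M[1,1],M[0,1])-np.pi/2,M[:,2])
s=snapshot("wrist"); cv2.imwrite("pics/w2.png",s["pixels"])
E
```

```text
t: 4.58
tool_pos: [0.5084, -0.0694, 0.1252]
eef_rot: [-0.111, 0.994, -0.0, 0.001]
force: [-0.1, 0.1, -1.6]
grip_width: 0.169
finger_force: 58.6
t: 5.0
tool_pos: [0.5094, -0.0551, 0.1243]
eef_rot: [-0.111, 0.994, -0.0, 0.0]
force: [-1.0, 0.3, -0.8]
grip_width: 0.165
finger_force: 58.6
[ 0.50944818 -0.05506977  0.12425865] 0.2217562005099154 [ 1.03070034e-03 -6.64542362e-04 -9.99999248e-01]
```

View pics/w2.png

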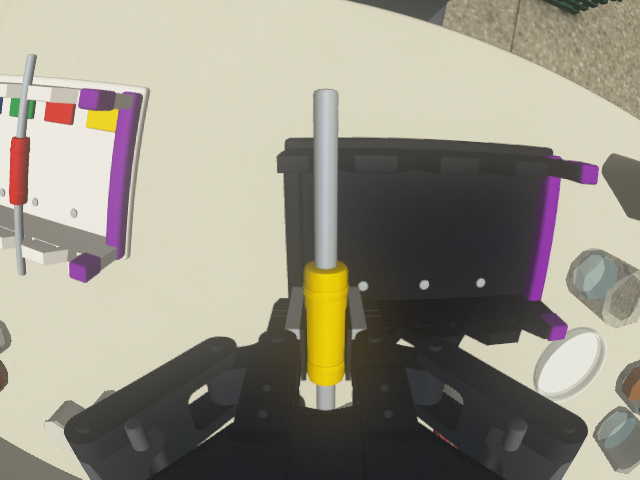

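The yellow rod is held square, at (326,180), and lies over the first notch pair. I lower it, release and lift.

```bash
python3 -m pendant '[{"dx":0,"dy":0.002,"dz":-0.06,"ax":0,"ay":0,"az":0,"hand":1},{"dx":0,"dy":0.002,"dz":-0.12,"ax":0,"ay":0,"az":0,"hand":1},{"dx":0,"dy":0.002,"dz":-0.15,"ax":0,"ay":0,"az":0,"hand":1},{"dx":0,"dy":0.002,"dz":-0.172,"ax":0,"ay":0,"az":0,"hand":1},{"dx":0,"dy":0.002,"dz":-0.172,"ax":0,"ay":0,"az":0,"hand":1},{"dx":0,"dy":0.002,"dz":-0.172,"ax":0,"ay":0,"az":0,"hand":1},{"dx":0,"dy":0.002,"dz":-0.172,"ax":0,"ay":0,"az":0,"hand":1}]'; python3 -m pendant '[{"dx":0,"dy":0,"dz":0,"ax":0,"ay":0,"az":0,"hand":0.15},{"dx":0,"dy":0,"dz":0,"ax":0,"ay":0,"az":0,"hand":0.15},{"dx":0,"dy":0,"dz":0,"ax":0,"ay":0,"az":0,"hand":0.15},{"dx":0,"dy":0,"dz":0,"ax":0,"ay":0,"az":0,"hand":0.15},{"dx":0,"dy":0,"dz":0,"ax":0,"ay":0,"az":0,"hand":0.15},{"dx":0,"dy":0,"dz":0.04,"ax":0,"ay":0,"az":0,"hand":0.15},{"dx":0,"dy":0,"dz":0.1,"ax":0,"ay":0,"az":0,"hand":0.15},{"dx":0,"dy":0,"dz":0.16,"ax":0,"ay":0,"az":0,"hand":0.15}]'
```

```text
t: 5.63
tool_pos: [0.5071, -0.0522, 0.0371]
eef_rot: [-0.111, 0.994, 0.002, -0.002]
force: [-2.7, 5.1, 0.4]
grip_width: 0.164
finger_force: 59.4
t: 6.3
tool_pos: [0.5079, -0.0529, 0.1176]
eef_rot: [-0.111, 0.994, 0.0, -0.001]
force: [-0.3, 0.1, 0.2]
grip_width: 0.425
finger_force: 0.0
```

```bash
python3 -m pendant '[{"dx":-0.003,"dy":-0.08,"dz":0.01,"ax":0,"ay":0,"az":-0.1,"hand":0.15},{"dx":-0.006,"dy":-0.16,"dz":0.01,"ax":0,"ay":0,"az":-0.2,"hand":0.15},{"dx":-0.009,"dy":-0.24,"dz":0.01,"ax":0,"ay":0,"az":-0.304,"hand":0.15},{"dx":-0.012,"dy":-0.32,"dz":0.01,"ax":0,"ay":0,"az":-0.304,"hand":0.15},{"dx":-0.015,"dy":-0.4,"dz":0.01,"ax":0,"ay":0,"az":-0.304,"hand":0.15},{"dx":-0.015,"dy":-0.471,"dz":0.01,"ax":0,"ay":0,"az":-0.304,"hand":0.15},{"dx":-0.015,"dy":-0.471,"dz":0.01,"ax":0,"ay":0,"az":-0.304,"hand":0.15},{"dx":-0.015,"dy":-0.471,"dz":0.01,"ax":0,"ay":0,"az":-0.304,"hand":0.15}]'
python3 - <<'E'
from h import *
from scipy.spatial.transform import Rotation as Ro
s=snapshot("top")
st=read_state(); M=Ro.from_quat(st["eef_rot"]).as_matrix(); print(st["tool_pos"],np.arctan2(M[1,1],M[0,1])-np.pi/2,M[:,2])
m=mask(s,"yellow"); m[:195]=0;m[300:]=0;m[:,:190]=0;m[:,310:]=0
print(plane(s,np.argwhere(m)[:,::-1].mean(0),.06)); 
cv2.imwrite("pics/t2.png",s["pixels"][180:320,160:480])
E
```

```text
t: 6.97
tool_pos: [0.5015, -0.2907, 0.123]
eef_rot: [0.01, 1.0, -0.0, 0.0]
force: [-1.0, -0.8, -0.8]
grip_width: 0.425
finger_force: 0.0
[ 0.50114014 -0.28896472  0.12257173] -0.01804093992042466 [-3.50795533e-04  7.12118223e-04 -9.99999685e-01]
[[ 0.50501974 -0.05255941  0.06      ]]
```

View pics/t2.png

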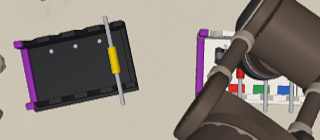

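The yellow rod lies in the black stand's pair farthest from purple (crop (115,58)), square to the rails. Next is red.

```bash
python3 -m pendant '[{"dx":0,"dy":0.001,"dz":-0.06,"ax":0,"ay":0,"az":0,"hand":0.15},{"dx":0,"dy":0.001,"dz":-0.12,"ax":0,"ay":0,"az":0,"hand":0.15},{"dx":0,"dy":0.001,"dz":-0.173,"ax":0,"ay":0,"az":0,"hand":0.15},{"dx":0,"dy":0.001,"dz":-0.173,"ax":0,"ay":0,"az":0,"hand":0.15},{"dx":0,"dy":0.001,"dz":-0.173,"ax":0,"ay":0,"az":0,"hand":0.15},{"dx":0,"dy":0.001,"dz":-0.173,"ax":0,"ay":0,"az":0,"hand":0.15}]'; python3 -m pendant '[{"dx":0,"dy":0,"dz":0,"ax":0,"ay":0,"az":0,"hand":1},{"dx":0,"dy":0,"dz":0,"ax":0,"ay":0,"az":0,"hand":1},{"dx":0,"dy":0,"dz":0,"ax":0,"ay":0,"az":0,"hand":1},{"dx":0,"dy":0,"dz":0,"ax":0,"ay":0,"az":0,"hand":1},{"dx":0,"dy":0,"dz":0,"ax":0,"ay":0,"az":0,"hand":1},{"dx":0,"dy":0,"dz":0,"ax":0,"ay":0,"az":0,"hand":1},{"dx":0,"dy":0,"dz":0,"ax":0,"ay":0,"az":0,"hand":1}]';  python3 -m pendant '[{"dx":0,"dy":0,"dz":0.06,"ax":0,"ay":0,"az":0,"hand":1},{"dx":0,"dy":0,"dz":0.12,"ax":0,"ay":0,"az":0,"hand":1},{"dx":0,"dy":0,"dz":0.18,"ax":0,"ay":0,"az":0,"hand":1},{"dx":-0.001,"dy":0.07,"dz":0.18,"ax":0,"ay":0,"az":0.1,"hand":1},{"dx":-0.002,"dy":0.14,"dz":0.18,"ax":0,"ay":0,"az":0.2,"hand":1},{"dx":-0.003,"dy":0.21,"dz":0.18,"ax":0,"ay":0,"az":0.307,"hand":1},{"dx":-0.004,"dy":0.28,"dz":0.18,"ax":0,"ay":0,"az":0.307,"hand":1},{"dx":-0.005,"dy":0.35,"dz":0.18,"ax":0,"ay":0,"az":0.307,"hand":1}]'; python3 -m pendant '[{"dx":0,"dy":0.08,"dz":0,"ax":0,"ay":0,"az":0,"hand":1},{"dx":0,"dy":0.16,"dz":0,"ax":0,"ay":0,"az":0,"hand":1},{"dx":-0.001,"dy":0.215,"dz":0,"ax":0,"ay":0,"az":0,"hand":1},{"dx":-0.001,"dy":0.215,"dz":0,"ax":0,"ay":0,"az":0,"hand":1},{"dx":-0.001,"dy":0.215,"dz":0,"ax":0,"ay":0,"az":0,"hand":1},{"dx":-0.001,"dy":0.215,"dz":0,"ax":0,"ay":0,"az":0,"hand":1}]'
python3 - <<'E'
from h import *
from scipy.spatial.transform import Rotation as Ro
st=read_state(); M=Ro.from_quat(st["eef_rot"]).as_matrix(); print(st["tool_pos"],np.arctan2(M[1,1],M[0,1])-np.pi/2,M[:,2])
E
```

```text
t: 7.52
tool_pos: [0.5025, -0.2874, 0.0374]
eef_rot: [0.007, 1.0, -0.0, 0.001]
force: [0.8, 0.2, 0.3]
grip_width: 0.423
finger_force: 0.0
t: 8.1
tool_pos: [0.5034, -0.2887, 0.0386]
eef_rot: [0.008, 1.0, -0.001, 0.002]
force: [0.2, 0.9, 6.5]
grip_width: 0.162
finger_force: 58.7
t: 8.77
tool_pos: [0.4988, -0.1117, 0.1268]
eef_rot: [-0.112, 0.994, -0.0, 0.0]
force: [0.2, 0.6, -0.3]
grip_width: 0.163
finger_force: 58.7
t: 9.27
tool_pos: [0.4988, -0.0059, 0.1266]
eef_rot: [-0.113, 0.994, -0.0, 0.0]
force: [-0.2, -0.3, -0.5]
grip_width: 0.165
finger_force: 58.8
[ 0.49877725 -0.00589345  0.12657229] 0.22586392291486468 [ 6.93478504e-04 -7.77022545e-04 -9.99999458e-01]
```

```bash
python3 -m pendant '[{"dx":0,"dy":0,"dz":-0.06,"ax":0,"ay":0,"az":0,"hand":1},{"dx":0,"dy":0,"dz":-0.12,"ax":0,"ay":0,"az":0,"hand":1},{"dx":0,"dy":0,"dz":-0.15,"ax":0,"ay":0,"az":0,"hand":1},{"dx":0,"dy":0,"dz":-0.176,"ax":0,"ay":0,"az":0,"hand":1},{"dx":0,"dy":0,"dz":-0.176,"ax":0,"ay":0,"az":0,"hand":1},{"dx":0,"dy":0,"dz":-0.176,"ax":0,"ay":0,"az":0,"hand":1},{"dx":0,"dy":0,"dz":-0.176,"ax":0,"ay":0,"az":0,"hand":1}]'; python3 -m pendant '[{"dx":0,"dy":0,"dz":0,"ax":0,"ay":0,"az":0,"hand":0.15},{"dx":0,"dy":0,"dz":0,"ax":0,"ay":0,"az":0,"hand":0.15},{"dx":0,"dy":0,"dz":0,"ax":0,"ay":0,"az":0,"hand":0.15},{"dx":0,"dy":0,"dz":0,"ax":0,"ay":0,"az":0,"hand":0.15},{"dx":0,"dy":0,"dz":0,"ax":0,"ay":0,"az":0,"hand":0.15},{"dx":0,"dy":0,"dz":0.04,"ax":0,"ay":0,"az":0,"hand":0.15},{"dx":0,"dy":0,"dz":0.1,"ax":0,"ay":0,"az":0,"hand":0.15},{"dx":0,"dy":0,"dz":0.17,"ax":0,"ay":0,"az":0,"hand":0.15}]'; python3 -m pendant '[{"dx":0,"dy":-0.07,"dz":0.01,"ax":0,"ay":0,"az":-0.1,"hand":0.15},{"dx":0,"dy":-0.15,"dz":0.01,"ax":0,"ay":0,"az":-0.2,"hand":0.15},{"dx":0,"dy":-0.23,"dz":0.01,"ax":0,"ay":0,"az":-0.307,"hand":0.15},{"dx":0.002,"dy":-0.31,"dz":0.01,"ax":0,"ay":0,"az":-0.307,"hand":0.15},{"dx":0.002,"dy":-0.39,"dz":0.01,"ax":0,"ay":0,"az":-0.307,"hand":0.15},{"dx":0.002,"dy":-0.47,"dz":0.01,"ax":0,"ay":0,"az":-0.307,"hand":0.15},{"dx":0.002,"dy":-0.55,"dz":0.01,"ax":0,"ay":0,"az":-0.307,"hand":0.15},{"dx":0.002,"dy":-0.6,"dz":0.01,"ax":0,"ay":0,"az":-0.307,"hand":0.15}]'; python3 -m pendant '[{"dx":0.001,"dy":-0.06,"dz":0,"ax":0,"ay":0,"az":0,"hand":0.15},{"dx":0.001,"dy":-0.06,"dz":0,"ax":0,"ay":0,"az":0,"hand":0.15},{"dx":0.001,"dy":-0.06,"dz":0,"ax":0,"ay":0,"az":0,"hand":0.15},{"dx":0.001,"dy":-0.06,"dz":0,"ax":0,"ay":0,"az":0,"hand":0.15}]'
cat > c.py <<'E'
from h import *
import sys
from scipy.spatial.transform import Rotation as Ro
s=snapshot("top"); s2=snapshot("scene")
st=read_state(); M=Ro.from_quat(st["eef_rot"]).as_matrix(); print(st["tool_pos"],np.arctan2(M[1,1],M[0,1])-np.pi/2,M[:,2])
P=cloud(s)
for c in ("yellow","red","green","blue"):
    m=mask(s,c); m[:195]=0;m[300:]=0;m[:,:190]=0;m[:,310:]=0
    if m.sum()>255*50: print(c,plane(s,np.argwhere(m)[:,::-1].mean(0),.06),np.median(P[...,2][m>0]))
cv2.imwrite(f"pics/{sys.argv[1]}.png",np.vstack([cv2.resize(s["pixels"][180:320,160:480],(640,280)),s2["pixels"][120:400]]))
E
python3 c.py t3
```

```text
t: 9.85
tool_pos: [0.497, -0.0051, 0.0381]
eef_rot: [-0.111, 0.994, 0.002, -0.002]
force: [-3.0, 7.9, 3.1]
grip_width: 0.16
finger_force: 60.2
t: 10.52
tool_pos: [0.4964, -0.0056, 0.1222]
eef_rot: [-0.112, 0.994, 0.0, -0.003]
force: [0.4, 0.3, -0.2]
grip_width: 0.425
finger_force: 0.0
t: 11.18
tool_pos: [0.4994, -0.3099, 0.1287]
eef_rot: [0.009, 1.0, -0.001, 0.001]
force: [0.7, -0.2, -0.5]
grip_width: 0.426
finger_force: 0.0
t: 11.52
tool_pos: [0.4995, -0.335, 0.1278]
eef_rot: [0.008, 1.0, 0.001, -0.0]
force: [-0.3, -0.8, -0.5]
grip_width: 0.424
finger_force: 0.0
[ 0.49976879 -0.33411096  0.12789424] -0.014953044711618624 [-9.32686078e-04  1.02590842e-03 -9.99999039e-01]
yellow [[ 0.5050111  -0.05263246  0.06      ]] 0.06248964438285476
red [[ 0.49311676 -0.00613359  0.06      ]] 0.06260883021153107
```

View pics/t3.png

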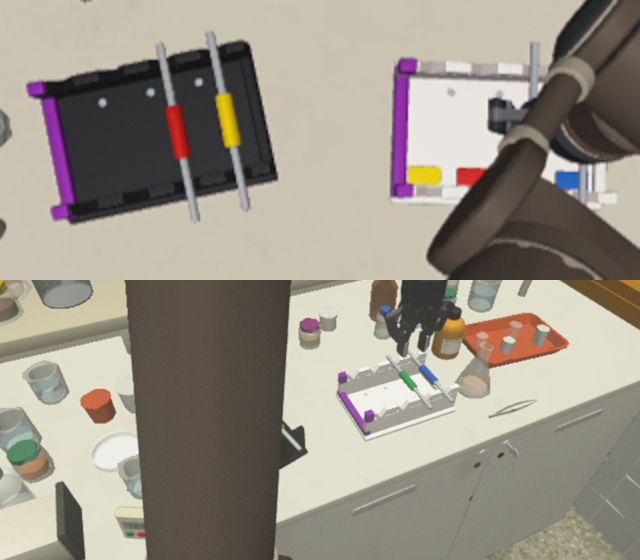

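Red and yellow sit in the two pairs farthest from purple (upper half: (178,130) and (228,120)). Now green.

```bash
python3 -m pendant '[{"dx":0,"dy":-0.003,"dz":-0.06,"ax":0,"ay":0,"az":0,"hand":0.15},{"dx":0,"dy":-0.003,"dz":-0.12,"ax":0,"ay":0,"az":0,"hand":0.15},{"dx":0,"dy":-0.003,"dz":-0.182,"ax":0,"ay":0,"az":0,"hand":0.15},{"dx":0,"dy":-0.003,"dz":-0.182,"ax":0,"ay":0,"az":0,"hand":0.15},{"dx":0,"dy":-0.003,"dz":-0.182,"ax":0,"ay":0,"az":0,"hand":0.15},{"dx":0,"dy":-0.003,"dz":-0.182,"ax":0,"ay":0,"az":0,"hand":0.15}]'; python3 -m pendant '[{"dx":0,"dy":0,"dz":0,"ax":0,"ay":0,"az":0,"hand":1},{"dx":0,"dy":0,"dz":0,"ax":0,"ay":0,"az":0,"hand":1},{"dx":0,"dy":0,"dz":0,"ax":0,"ay":0,"az":0,"hand":1},{"dx":0,"dy":0,"dz":0,"ax":0,"ay":0,"az":0,"hand":1},{"dx":0,"dy":0,"dz":0,"ax":0,"ay":0,"az":0,"hand":1},{"dx":0,"dy":0,"dz":0,"ax":0,"ay":0,"az":0,"hand":1},{"dx":0,"dy":0,"dz":0,"ax":0,"ay":0,"az":0,"hand":1}]';  python3 -m pendant '[{"dx":0,"dy":0,"dz":0.06,"ax":0,"ay":0,"az":0,"hand":1},{"dx":0,"dy":0,"dz":0.12,"ax":0,"ay":0,"az":0,"hand":1},{"dx":0,"dy":0,"dz":0.18,"ax":0,"ay":0,"az":0,"hand":1},{"dx":-0.002,"dy":0.07,"dz":0.18,"ax":0,"ay":0,"az":0.1,"hand":1},{"dx":-0.004,"dy":0.14,"dz":0.18,"ax":0,"ay":0,"az":0.2,"hand":1},{"dx":-0.006,"dy":0.21,"dz":0.18,"ax":0,"ay":0,"az":0.305,"hand":1},{"dx":-0.008,"dy":0.28,"dz":0.18,"ax":0,"ay":0,"az":0.305,"hand":1},{"dx":-0.01,"dy":0.35,"dz":0.18,"ax":0,"ay":0,"az":0.305,"hand":1}]'; python3 -m pendant '[{"dx":-0.002,"dy":0.08,"dz":0,"ax":0,"ay":0,"az":0,"hand":1},{"dx":-0.004,"dy":0.16,"dz":0,"ax":0,"ay":0,"az":0,"hand":1},{"dx":-0.006,"dy":0.24,"dz":0,"ax":0,"ay":0,"az":0,"hand":1},{"dx":-0.008,"dy":0.32,"dz":0,"ax":0,"ay":0,"az":0,"hand":1},{"dx":-0.012,"dy":0.404,"dz":0,"ax":0,"ay":0,"az":0,"hand":1},{"dx":-0.012,"dy":0.404,"dz":0,"ax":0,"ay":0,"az":0,"hand":1},{"dx":-0.012,"dy":0.404,"dz":0,"ax":0,"ay":0,"az":0,"hand":1},{"dx":-0.012,"dy":0.404,"dz":0,"ax":0,"ay":0,"az":0,"hand":1}]'
python3 - <<'E'
from h import *
from scipy.spatial.transform import Rotation as Ro
st=read_state(); M=Ro.from_quat(st["eef_rot"]).as_matrix(); print(st["tool_pos"],np.arctan2(M[1,1],M[0,1])-np.pi/2,M[:,2])
E
```

```text
t: 12.12
tool_pos: [0.5011, -0.3368, 0.0386]
eef_rot: [0.007, 1.0, -0.0, 0.001]
force: [-0.5, 0.5, 1.4]
grip_width: 0.426
finger_force: 0.0
t: 12.7
tool_pos: [0.5019, -0.3367, 0.0399]
eef_rot: [0.008, 1.0, -0.0, 0.002]
force: [1.2, 5.3, 6.7]
grip_width: 0.17
finger_force: 58.5
t: 13.37
tool_pos: [0.4953, -0.1612, 0.1285]
eef_rot: [-0.111, 0.994, -0.001, 0.001]
force: [0.1, 0.2, -1.6]
grip_width: 0.163
finger_force: 58.6
t: 14.03
tool_pos: [0.4896, 0.0398, 0.128]
eef_rot: [-0.112, 0.994, -0.001, 0.001]
force: [-0.7, -0.7, -1.0]
grip_width: 0.161
finger_force: 58.8
[0.48963677 0.0398168  0.12802346] 0.22526454098456017 [ 0.00185734 -0.0010386  -0.99999774]
```

```bash
python3 -m pendant '[{"dx":0,"dy":0.002,"dz":-0.06,"ax":0,"ay":0,"az":0,"hand":1},{"dx":0,"dy":0.002,"dz":-0.12,"ax":0,"ay":0,"az":0,"hand":1},{"dx":0,"dy":0.002,"dz":-0.15,"ax":0,"ay":0,"az":0,"hand":1},{"dx":0,"dy":0.002,"dz":-0.177,"ax":0,"ay":0,"az":0,"hand":1},{"dx":0,"dy":0.002,"dz":-0.177,"ax":0,"ay":0,"az":0,"hand":1},{"dx":0,"dy":0.002,"dz":-0.177,"ax":0,"ay":0,"az":0,"hand":1},{"dx":0,"dy":0.002,"dz":-0.177,"ax":0,"ay":0,"az":0,"hand":1}]'; python3 -m pendant '[{"dx":0,"dy":0,"dz":0,"ax":0,"ay":0,"az":0,"hand":0.15},{"dx":0,"dy":0,"dz":0,"ax":0,"ay":0,"az":0,"hand":0.15},{"dx":0,"dy":0,"dz":0,"ax":0,"ay":0,"az":0,"hand":0.15},{"dx":0,"dy":0,"dz":0,"ax":0,"ay":0,"az":0,"hand":0.15},{"dx":0,"dy":0,"dz":0,"ax":0,"ay":0,"az":0,"hand":0.15},{"dx":0,"dy":0,"dz":0.04,"ax":0,"ay":0,"az":0,"hand":0.15},{"dx":0,"dy":0,"dz":0.1,"ax":0,"ay":0,"az":0,"hand":0.15},{"dx":0,"dy":0,"dz":0.17,"ax":0,"ay":0,"az":0,"hand":0.15}]'; python3 -m pendant '[{"dx":0,"dy":-0.07,"dz":0.01,"ax":0,"ay":0,"az":-0.1,"hand":0.15},{"dx":0.002,"dy":-0.15,"dz":0.01,"ax":0,"ay":0,"az":-0.2,"hand":0.15},{"dx":0.004,"dy":-0.23,"dz":0.01,"ax":0,"ay":0,"az":-0.307,"hand":0.15},{"dx":0.006,"dy":-0.31,"dz":0.01,"ax":0,"ay":0,"az":-0.307,"hand":0.15},{"dx":0.008,"dy":-0.39,"dz":0.01,"ax":0,"ay":0,"az":-0.307,"hand":0.15},{"dx":0.01,"dy":-0.47,"dz":0.01,"ax":0,"ay":0,"az":-0.307,"hand":0.15},{"dx":0.01,"dy":-0.55,"dz":0.01,"ax":0,"ay":0,"az":-0.307,"hand":0.15},{"dx":0.01,"dy":-0.6,"dz":0.01,"ax":0,"ay":0,"az":-0.307,"hand":0.15}]'; python3 -m pendant '[{"dx":0.008,"dy":-0.08,"dz":0,"ax":0,"ay":0,"az":0,"hand":0.15},{"dx":0.008,"dy":-0.16,"dz":0,"ax":0,"ay":0,"az":0,"hand":0.15},{"dx":0.008,"dy":-0.24,"dz":0,"ax":0,"ay":0,"az":0,"hand":0.15},{"dx":0.008,"dy":-0.25,"dz":0,"ax":0,"ay":0,"az":0,"hand":0.15},{"dx":0.008,"dy":-0.25,"dz":0,"ax":0,"ay":0,"az":0,"hand":0.15},{"dx":0.008,"dy":-0.25,"dz":0,"ax":0,"ay":0,"az":0,"hand":0.15}]'; python3 c.py t4
```

```text
t: 14.62
tool_pos: [0.4879, 0.0422, 0.0393]
eef_rot: [-0.109, 0.994, 0.003, -0.001]
force: [-5.0, 12.2, 6.4]
grip_width: 0.166
finger_force: 60.6
t: 15.28
tool_pos: [0.4869, 0.0406, 0.1227]
eef_rot: [-0.111, 0.994, 0.0, -0.003]
force: [0.6, -0.5, -0.3]
grip_width: 0.423
finger_force: 0.0
t: 15.95
tool_pos: [0.494, -0.2634, 0.1292]
eef_rot: [0.01, 1.0, -0.001, 0.001]
force: [-0.3, 0.2, -0.4]
grip_width: 0.424
finger_force: 0.0
t: 16.45
tool_pos: [0.4973, -0.3838, 0.1281]
eef_rot: [0.01, 1.0, 0.001, -0.001]
force: [0.4, 0.6, 0.3]
grip_width: 0.426
finger_force: 0.0
[ 0.49762345 -0.38227926  0.12820131] -0.01669821095047519 [-0.00125037  0.00160645 -0.99999793]
yellow [[ 0.50505541 -0.05258679  0.06      ]] 0.06275425692559822
red [[ 0.49334674 -0.00611057  0.06      ]] 0.06279351916218867
green [[0.48463651 0.0411131  0.06      ]] 0.06290055203591938
```

```bash
python3 -m pendant '[{"dx":0,"dy":-0.002,"dz":-0.06,"ax":0,"ay":0,"az":0,"hand":0.15},{"dx":0,"dy":-0.002,"dz":-0.12,"ax":0,"ay":0,"az":0,"hand":0.15},{"dx":0,"dy":-0.002,"dz":-0.182,"ax":0,"ay":0,"az":0,"hand":0.15},{"dx":0,"dy":-0.002,"dz":-0.182,"ax":0,"ay":0,"az":0,"hand":0.15},{"dx":0,"dy":-0.002,"dz":-0.182,"ax":0,"ay":0,"az":0,"hand":0.15},{"dx":0,"dy":-0.002,"dz":-0.182,"ax":0,"ay":0,"az":0,"hand":0.15}]'; python3 -m pendant '[{"dx":0,"dy":0,"dz":0,"ax":0,"ay":0,"az":0,"hand":1},{"dx":0,"dy":0,"dz":0,"ax":0,"ay":0,"az":0,"hand":1},{"dx":0,"dy":0,"dz":0,"ax":0,"ay":0,"az":0,"hand":1},{"dx":0,"dy":0,"dz":0,"ax":0,"ay":0,"az":0,"hand":1},{"dx":0,"dy":0,"dz":0,"ax":0,"ay":0,"az":0,"hand":1},{"dx":0,"dy":0,"dz":0,"ax":0,"ay":0,"az":0,"hand":1},{"dx":0,"dy":0,"dz":0,"ax":0,"ay":0,"az":0,"hand":1}]';  python3 -m pendant '[{"dx":0,"dy":0,"dz":0.06,"ax":0,"ay":0,"az":0,"hand":1},{"dx":0,"dy":0,"dz":0.12,"ax":0,"ay":0,"az":0,"hand":1},{"dx":0,"dy":0,"dz":0.18,"ax":0,"ay":0,"az":0,"hand":1},{"dx":-0.003,"dy":0.07,"dz":0.18,"ax":0,"ay":0,"az":0.1,"hand":1},{"dx":-0.006,"dy":0.14,"dz":0.18,"ax":0,"ay":0,"az":0.2,"hand":1},{"dx":-0.009,"dy":0.21,"dz":0.18,"ax":0,"ay":0,"az":0.305,"hand":1},{"dx":-0.012,"dy":0.28,"dz":0.18,"ax":0,"ay":0,"az":0.305,"hand":1},{"dx":-0.015,"dy":0.35,"dz":0.18,"ax":0,"ay":0,"az":0.305,"hand":1}]'; python3 -m pendant '[{"dx":-0.003,"dy":0.08,"dz":0,"ax":0,"ay":0,"az":0,"hand":1},{"dx":-0.006,"dy":0.16,"dz":0,"ax":0,"ay":0,"az":0,"hand":1},{"dx":-0.009,"dy":0.24,"dz":0,"ax":0,"ay":0,"az":0,"hand":1},{"dx":-0.012,"dy":0.32,"dz":0,"ax":0,"ay":0,"az":0,"hand":1},{"dx":-0.016,"dy":0.4,"dz":0,"ax":0,"ay":0,"az":0,"hand":1},{"dx":-0.02,"dy":0.48,"dz":0,"ax":0,"ay":0,"az":0,"hand":1},{"dx":-0.023,"dy":0.55,"dz":0,"ax":0,"ay":0,"az":0,"hand":1},{"dx":-0.023,"dy":0.593,"dz":0,"ax":0,"ay":0,"az":0,"hand":1}]'; python3 -m pendant '[{"dx":0,"dy":0,"dz":0,"ax":0,"ay":0,"az":0,"hand":1},{"dx":0,"dy":0,"dz":0,"ax":0,"ay":0,"az":0,"hand":1},{"dx":0,"dy":0,"dz":0,"ax":0,"ay":0,"az":0,"hand":1}]'
python3 - <<'E'
from h import *
from scipy.spatial.transform import Rotation as Ro
st=read_state(); M=Ro.from_quat(st["eef_rot"]).as_matrix(); print(st["tool_pos"],np.arctan2(M[1,1],M[0,1])-np.pi/2,M[:,2])
E
```

```text
t: 17.05
tool_pos: [0.4991, -0.3845, 0.0391]
eef_rot: [0.008, 1.0, -0.0, 0.001]
force: [0.1, -0.4, 0.7]
grip_width: 0.424
finger_force: 0.0
t: 17.63
tool_pos: [0.4999, -0.3846, 0.0405]
eef_rot: [0.009, 1.0, 0.0, 0.002]
force: [0.8, 5.1, 7.4]
grip_width: 0.167
finger_force: 58.5
t: 18.3
tool_pos: [0.4907, -0.2093, 0.129]
eef_rot: [-0.111, 0.994, -0.001, 0.001]
force: [1.0, 0.2, -0.9]
grip_width: 0.164
finger_force: 58.7
t: 18.97
tool_pos: [0.4792, 0.0894, 0.129]
eef_rot: [-0.112, 0.994, 0.0, 0.001]
force: [-0.1, -0.3, -0.7]
grip_width: 0.163
finger_force: 58.7
t: 19.22
tool_pos: [0.4795, 0.086, 0.1284]
eef_rot: [-0.111, 0.994, -0.0, 0.001]
force: [0.8, -1.0, -0.8]
grip_width: 0.167
finger_force: 58.7
[0.4795342  0.08597511 0.12836552] 0.22266506476474968 [ 1.42688301e-03 -7.73388486e-04 -9.99998683e-01]
```

```bash
python3 -m pendant '[{"dx":0,"dy":0.004,"dz":-0.06,"ax":0,"ay":0,"az":0,"hand":1},{"dx":0,"dy":0.004,"dz":-0.12,"ax":0,"ay":0,"az":0,"hand":1},{"dx":0,"dy":0.004,"dz":-0.15,"ax":0,"ay":0,"az":0,"hand":1},{"dx":0,"dy":0.004,"dz":-0.177,"ax":0,"ay":0,"az":0,"hand":1},{"dx":0,"dy":0.004,"dz":-0.177,"ax":0,"ay":0,"az":0,"hand":1},{"dx":0,"dy":0.004,"dz":-0.177,"ax":0,"ay":0,"az":0,"hand":1},{"dx":0,"dy":0.004,"dz":-0.177,"ax":0,"ay":0,"az":0,"hand":1}]'; python3 -m pendant '[{"dx":0,"dy":0,"dz":0,"ax":0,"ay":0,"az":0,"hand":0.15},{"dx":0,"dy":0,"dz":0,"ax":0,"ay":0,"az":0,"hand":0.15},{"dx":0,"dy":0,"dz":0,"ax":0,"ay":0,"az":0,"hand":0.15},{"dx":0,"dy":0,"dz":0,"ax":0,"ay":0,"az":0,"hand":0.15},{"dx":0,"dy":0,"dz":0,"ax":0,"ay":0,"az":0,"hand":0.15},{"dx":0,"dy":0,"dz":0.04,"ax":0,"ay":0,"az":0,"hand":0.15},{"dx":0,"dy":0,"dz":0.12,"ax":0,"ay":0,"az":0,"hand":0.15},{"dx":0,"dy":0,"dz":0.2,"ax":0,"ay":0,"az":0,"hand":0.15}]'; python3 -m pendant '[{"dx":0,"dy":0,"dz":0.08,"ax":0,"ay":0,"az":0,"hand":0.15},{"dx":0,"dy":0,"dz":0.16,"ax":0,"ay":0,"az":0,"hand":0.15},{"dx":0,"dy":-0.08,"dz":0.2,"ax":0,"ay":0,"az":0,"hand":0.15},{"dx":0,"dy":-0.16,"dz":0.2,"ax":0,"ay":0,"az":0,"hand":0.15},{"dx":0,"dy":-0.24,"dz":0.2,"ax":0,"ay":0,"az":0,"hand":0.15},{"dx":0,"dy":-0.32,"dz":0.2,"ax":0,"ay":0,"az":0,"hand":0.15},{"dx":0,"dy":-0.4,"dz":0.2,"ax":0,"ay":0,"az":0,"hand":0.15},{"dx":0,"dy":-0.48,"dz":0.2,"ax":0,"ay":0,"az":0,"hand":0.15}]'; python3 -m pendant '[{"dx":0,"dy":-0.2,"dz":0,"ax":0,"ay":0,"az":0,"hand":0.15},{"dx":0,"dy":-0.2,"dz":0,"ax":0,"ay":0,"az":0,"hand":0.15},{"dx":0,"dy":-0.2,"dz":0,"ax":0,"ay":0,"az":0,"hand":0.15},{"dx":0,"dy":-0.2,"dz":0,"ax":0,"ay":0,"az":0,"hand":0.15},{"dx":0,"dy":-0.2,"dz":0,"ax":0,"ay":0,"az":0,"hand":0.15}]'; python3 c.py t5
```

```text
t: 19.8
tool_pos: [0.4798, 0.0893, 0.0401]
eef_rot: [-0.109, 0.994, 0.002, 0.001]
force: [-2.0, 9.6, 3.3]
grip_width: 0.163
finger_force: 62.8
t: 20.47
tool_pos: [0.4769, 0.088, 0.1385]
eef_rot: [-0.111, 0.994, -0.0, -0.003]
force: [1.2, 0.1, -0.4]
grip_width: 0.428
finger_force: 0.0
t: 21.13
tool_pos: [0.4785, -0.1535, 0.2395]
eef_rot: [-0.111, 0.994, -0.0, 0.0]
force: [1.3, 0.7, -0.2]
grip_width: 0.426
finger_force: 0.0
t: 21.55
tool_pos: [0.4785, -0.2523, 0.2388]
eef_rot: [-0.109, 0.994, 0.001, -0.0]
force: [0.2, 0.4, 0.2]
grip_width: 0.426
finger_force: 0.0
[ 0.47866828 -0.25049718  0.23886552] 0.22221977378376123 [-8.89974061e-04  1.17198143e-03 -9.99998917e-01]
yellow [[ 0.50505541 -0.05258679  0.06      ]] 0.06267640035585764
red [[ 0.49324907 -0.0060278   0.06      ]] 0.06288815475798121
green [[0.48463651 0.0411131  0.06      ]] 0.0624200810231349
blue [[0.47737136 0.08845803 0.06      ]] 0.06251735347844561
```

View pics/t5.png

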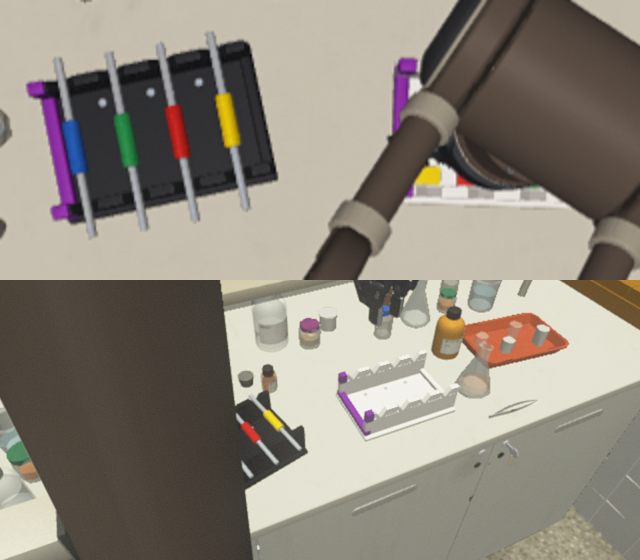

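All four rods lie square across the black stand. From the purple end the order is blue (75,148), green (125,140), red (178,130), yellow (228,120). All are at the same height as on the white stand, and the arm is clear.

```bash
python3 -c "
from cell import *
print(close_job())"
```

```text
the job is handed in; nothing more can be done
None
```

All four rods are in the black stand in reverse order (blue, green, red, yellow from the purple end), seated level and square in the last top view, and the job was handed in at about 22 s of the 112 s allowed; the hand-in gave no verdict.

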